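# Open the paint case, lock its lid stay and put the dropper bottle back

## Task

Open the blue paint case by its handle and lock the folding stay inside it so that the lid stays up by itself: let go, the lid slowly sinks shut, so push the red knuckle of the stay down past straight until it is home against its stop, firmly but without forcing it. Then take the brown dropper bottle and set it gently, upright, down to the bottom of the empty round well in the case. Leave the paint tube and the loose paint pot where they are.

Things in the scene. Friction and masses are not known exactly. Their poses are not given: they have to be found in the camera images.
- lid (a joint): opening angle of the lid, rad: 0 shut, growing as its front rises; 1.53 is the most the stay allows, 1.51 with the stay locked. The small front catches are undone. The hinge is damped and sprung: raising it at 0.35 rad/s takes about 7 N at the handle, and let go at any angle it sinks shut by itself, slowly (2 to 3 degrees a second when nearly up).
- lid_hinge (a point): point on the lid's hinge line, midway along the case, 72 mm above the table, at the rear edge. The fixed blue case is 230 mm long (y), 140 deep (x), 117 high when shut (72 body, 45 lid). Axes of the case: x level from the front (handle side) to the rear, y level along the hinge line towards the end with the stay, z up. The lid rises by turning about +y.
- lid_handle (a point): middle of the lid's black handle bar: round, 11 mm thick, 72 mm long, parallel to the hinge line, 38 mm in front of the lid's front face (32 mm clear behind it). Lid shut: 180 mm in front of the hinge line and 20 mm above it. It turns with the lid, and can turn between two fingers, so a gripper can keep pointing down; lid up, it is the lid's highest part.
- stay_upper (a joint): angle at the middle joint of the folding stay, rad: 0 folded (lid shut), 2.78 links in line, 3.06 locked: past straight, against its stop, carrying the lid. Raising the lid makes it grow (2.2 at lid 1.42, 2.4 at lid 1.49) but never past straight, and a light spring folds it back; the knuckle must be pushed past straight, then it holds.
- stay_knuckle (a point): centre of the red knuckle at the stay's middle joint, a cylinder 16 mm thick, 18 mm long, parallel to the hinge line. With the lid nearly up (1.46) it is about 61 mm in front of the hinge line and 22 mm above it; pushed to the rear and down at some 45 degrees, raising the lid a little further, it locks after about 15 to 30 mm. That takes 3 to 15 N at 20 mm/s, then the stop is hard.
- stay_lower: lower link of the stay, carrying the knuckle; origin: its pivot on the case, 85 mm in front of the hinge line, 12 mm below it. The stay is two flat steel links, 42 mm (on the case) and 75 mm (on the lid), inside the +y end wall. It must not be pressed with more than 45 N.
- bottle_mid (a point): centre, half-way up, of the brown dropper bottle with a black dropper cap: 102 mm high, about 70 g; the round body is 33 mm thick up to 55 mm above its foot, then a collar 24 mm thick and the 13 mm dropper. It stands loose on the table to the left of the case. Its z axis points up.
- well (a point): centre of the bottom of the empty round well, 10 mm above the table; axes of the case. The well is 37 mm wide, 24 mm deep, bevelled, in a black deck 34 mm above the table. Paint pots beside it reach 61 mm, the case's rim 72 mm above the table. Its centre is 25 mm behind the inside of the front wall; to each side along y 60 mm from its centre are free.
- tube: bystander: black paint tube with a red cap, 172 x 56 x 37 mm, lying loose at the far left; origin at the centre of its underside
- pot_blue: bystander: white paint pot with a black cap and a blue band, 39 mm thick, 50 mm high, standing loose to the left, near the robot; origin at the centre of its underside
- bottle: the brown dropper bottle itself; its origin is the centre of its foot

How it is judged:
By the outcome, as a careful person would: the job done as asked, in the order asked, and still so for the second after the job is handed in, with the robot touching nothing.
It also fails if it takes over 69 s, if anything falls off the work surface, if the arm or the gripper's body presses on something with over 40 N, if the wrist force passes 120 N, or if a joint passes its speed limit or range.

## Robot

A 7-joint arm with a two-finger parallel gripper is mounted at the origin on the work surface; the furniture and walls round the work are solid. World frame = base frame: x ahead of the robot, y to its left, z up, the work surface at z = 0. Lengths are in m, angles in rad, forces in N, time in s.
With the tool pointing down it reaches from about 0.4 to 0.9 m from the base axis. Payload 5.6 kg.
Tool frame: the origin (TCP) lies at the centre of the arm's flange, where the gripper is bolted on; the fingertips stand 190 mm ahead of it and the grasp point (between the pads) lies 171 mm ahead of it (arm.nose_length is the distance from the TCP to the fingertips, in m); z points along the fingers, y is the line along which they close (so a half turn about z gives the same grasp; the last joint's range is limited). The gripper opens to 92 mm and grips with 3 to 60 N. Pads are 20 mm wide; open, the fingers measure 128 mm over their backs; the gripper's body (75 mm by 189 mm) begins 69 mm behind the grasp point.
Start: joints at [-1.26, 0.468, -0.012, 1.603, 0.006, 1.071, -0.056], TCP at [0.225, 0.61, 0.405] pointing down, gripper open.
Joint ranges: [-2.53, 2.53], [-0.31, 2.02], [-1.57, 1.55], [0.28, 2.44], [-1.29, 4.43], [0.15, 1.84], [-2.92, 2.92]. Speed limits (rad/s): [2.57, 2.57, 3.14, 3.14, 3.14, 3.14, 3.14].

## Interface

Orientations are given as a unit quaternion [x, y, z, w].
In Python, from plant import observe, camera, job, arm gives the robot as it stands. The module is installed in compiled form; this text tells all that it offers.
- The arm moves only by the tool jog_arm, never from a script. Its arguments are lists of equal length, an entry for each row: "slide": the shift along the tool's x, y, z in cm, a list of three; "roll": the turn about the tool's z in rad. In form: {"slide": [[x, y, z], ...], "roll": [roll, ...]}. A call has 1 to 10 rows; each row shifts and turns the commanded pose from where the row before left it, along the tool's axes as they then stand; what a row does not reach is not made up. A row lasts 1/10 s, in which the tool goes at most 50 mm and 8.59 degrees, less where a joint would pass 70% of its speed; a pose out of reach is approached as far as the arm can. A call is refused whole if a number of a shift passes 5 or a number of a turn 0.15, either way. A call with a gripper value outside its range is refused whole. "hand" is the finger opening in cm, from 0 to 9.19, set as the call begins (left out, the last holds). The fingers move at their own pace and stop on an object; "squeeze" is the grip in N (left out, the last holds). Time passes only in rows, so rows that do not move let the fingers close. It gives the time, the measured TCP pose, the force, the opening and the grip force at its end, in the units of the state.
- observe(): the state, without advancing time (a new reading comes with each control period).
- camera(name): name is "scene" or "side" or "wrist"; returns a dict with "image" (420x560x3 uint8, red, green, blue), "fx", "fy", "cx", "cy" (pixels), "k1" (the pictures are not rectified: a ray, as slopes to the right and down, at radius r is drawn at 1 + k1 r^2 times it, then the intrinsics apply), "rvec" (rotation vector, rad) and "tvec" (3), from world to camera coordinates, as OpenCV has them; the wrist camera has in their place "hand_eye" (4x4, takes a point from camera to tool coordinates, whose origin is the TCP and whose axes are the flange's). Camera axes: x right, y down, z forward; pixel columns grow to the right and rows downward; lengths in m; the calibration is good to about 2 mm. A picture is of the moment at which its call begins: read the wrist's pose just before it. There is no depth.
- job.hand_in(): hands the job in; it is judged then, once.
The state is a dict: "time": time; "joint_positions": joint angles; "dq": joint speeds; "joint_torque": joint torques, N m; "tcp_pos": TCP position; "tcp_rot": TCP orientation; "force": force on the tool from outside, world axes, zero at the start; "wrist_torque": the same for the moment, N m; "width": finger opening in m; "gripper_force": force on a finger pad.
Only numpy, scipy, OpenCV 4.12 (cv2) and the standard library are available. Lean on these libraries where they do the work, as an engineer would, in place of code of your own. Each camera call takes 0.05 s, during which the arm holds its last target. There are 200 camera calls.

## Working session

There is one attempt and no reset: what is moved stays moved. The work goes in short steps, Python scripts to look and compute and a tool call to move; the robot and the scene stay as the last step left them, time stands still between calls to the robot, and variables do not carry over. Pictures are saved under pics/ and viewed, at most 10 in all, crops included, and the job is handed in when it is done.

Besides the shell and the picture viewer there is one more tool, called as name([rows], argument=value, ...), one row to a line, values as JSON. jog_arm: Moves the arm, as the interface text tells. Its arguments: {"type":"object","properties":{"slide":{"type":"array"},"roll":{"type":"array"},"hand":{"type":"number"},"squeeze":{"type":"number"}},"required":["slide","roll"]}

```bash
mkdir -p pics; cat > h.py <<'E'
import numpy as np, cv2
from plant import observe, camera, job, arm
from scipy.spatial.transform import Rotation as R
def shot(n,f=None):
    s=observe(); c=camera(n)
    if f: cv2.imwrite('pics/'+f,c['image'][:,:,::-1])
    if n=='wrist':
        T=np.eye(4);T[:3,:3]=R.from_quat(s['tcp_rot']).as_matrix();T[:3,3]=s['tcp_pos']
        M=T@np.array(c['hand_eye']); c['Rw'],c['o']=M[:3,:3],M[:3,3]
    else:
        Rm=R.from_rotvec(np.ravel(c['rvec'])).as_matrix(); c['Rw']=Rm.T; c['o']=-Rm.T@np.ravel(c['tvec'])
    return c
def ray(c,u,v):
    K=np.array([[c['fx'],0,c['cx']],[0,c['fy'],c['cy']],[0,0,1.]])
    p=cv2.undistortPoints(np.array([[[u,v]]],float),K,np.array([c['k1'],0,0,0.]))[0,0]
    d=c['Rw']@np.array([p[0],p[1],1]); return c['o'],d/np.linalg.norm(d)
def plane(c,u,v,z):
    o,d=ray(c,u,v); return o+d*(z-o[2])/d[2]
def tri(a,b):
    (o,d),(p,e)=a,b
    t=np.linalg.lstsq(np.c_[d,-e],p-o,rcond=None)[0]
    x,y=o+d*t[0],p+e*t[1]; return (x+y)/2,np.linalg.norm(x-y)
def proj(c,X):
    q=c['Rw'].T@(np.array(X)-c['o']); q=q[:2]/q[2]; q=q*(1+c['k1']*(q@q)); return c['fx']*q[0]+c['cx'],c['fy']*q[1]+c['cy']
E
python3 - <<'E'
from h import *
a=shot('scene','s.png');b=shot('side','d.png');w=shot('wrist','w.png')
cv2.imwrite('pics/sd.png',cv2.resize(np.vstack([a['image'],b['image']])[:,:,::-1],None,fx=.71,fy=.71))
for c in(a,b,w):print(c['o'],c['Rw'][:,2],c['fx'],c['k1'])
s=observe();print(s['time'],s['tcp_pos'],s['tcp_rot'],s['force'],arm.nose_length,s['width'])
E
```

```text
[-0.4267797  -0.48800137  0.55612169] [ 0.71037912  0.56414998 -0.42082812] 462.6939655758868 0.04612033727489946
[ 0.17758232 -0.44888876  0.61694062] [ 0.25542457  0.74419645 -0.61719521] 393.03011086766566 0.028031708800913466
[0.1523819  0.63667687 0.38284017] [ 0.25642311 -0.09578645 -0.96180671] 317.7342027511372 -0.010983605909992224
0.15 [0.22519762 0.60955032 0.4039798 ] [ 1.76017021e-01  9.84386905e-01 -6.52841330e-04 -6.33948296e-05] [ 0.48101409 -0.75426644 -0.32415176] 0.1901 0.09179390662230748
```

View pics/s.png

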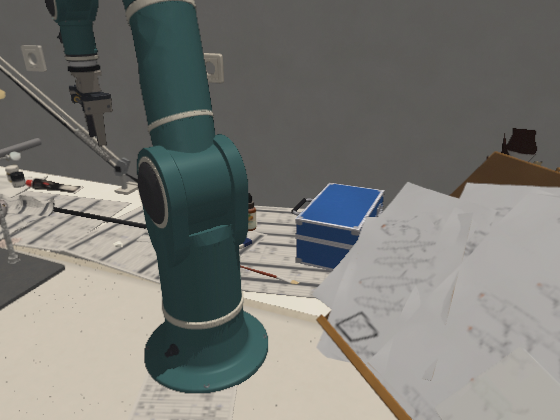

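View pics/d.png

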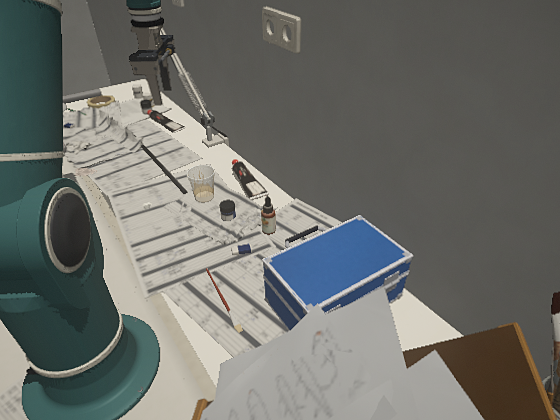

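The scene view shows the case at (340,225), with its handle at (302,206) on the far-left side. In the side view the lid top has corners near (265,263), (361,217) and (411,254), the handle is at (302,236), the bottle at (268,215) and the pot at (228,210).

```bash
python3 - <<'E'
from h import *
b=shot('side');a=shot('scene')
for n,u,v,z in[('L',265,263,.117),('T',361,217,.117),('R',411,254,.117),('h1',287,243,.092),('h2',318,229,.092),('bottlefoot',268,232,0),('potfoot',228,219,0),('Lfrontbottom?',297,327,0)]:
    print(n,plane(b,u,v,z).round(4))
print('scene')
for n,u,v in[('L',298,219),('T',333,184),('R',384,188),('B',353,228)]: print(n,plane(a,u,v,.117).round(4))
im=b['image'].astype(int); hsv=cv2.cvtColor(b['image'],cv2.COLOR_RGB2HSV)
m=((hsv[...,0]>100)&(hsv[...,0]<125)&(hsv[...,1]>150)&(hsv[...,2]>60)).astype(np.uint8)
top=((hsv[...,0]>100)&(hsv[...,0]<125)&(hsv[...,1]>150)&(hsv[...,2]>130)).astype(np.uint8)
cs,_=cv2.findContours(top,0,2);c=max(cs,key=cv2.contourArea);print(cv2.contourArea(c),cv2.approxPolyDP(c,5,True).reshape(-1,2).tolist())
dk=(b['image'].max(2)<60).astype(np.uint8)
n,l,st,ce=cv2.connectedComponentsWithStats(dk)
for i in range(1,n):
    if st[i,4]>25 and 200<ce[i,0]<340 and 170<ce[i,1]<260: print(st[i],ce[i])
x=cv2.resize(b['image'][170:330,200:420],None,fx=3.5,fy=3.5,interpolation=cv2.INTER_CUBIC)
cv2.imwrite('pics/c1.png',x[:,:,::-1])
E
```

```text
L [0.3143 0.0237 0.117 ]
T [0.5357 0.0781 0.117 ]
R [ 0.5669 -0.0467  0.117 ]
h1 [0.3787 0.0839 0.092 ]
h2 [0.4529 0.1009 0.092 ]
bottlefoot [0.3852 0.2294 0.    ]
potfoot [0.3076 0.3114 0.    ]
Lfrontbottom? [ 0.3504 -0.0423  0.    ]
scene
L [0.3094 0.0249 0.117 ]
T [0.527  0.0691 0.117 ]
R [ 0.5763 -0.0468  0.117 ]
B [ 0.3412 -0.0909  0.117 ]
3221.5 [[402, 251], [354, 220], [272, 259], [342, 230], [338, 242], [332, 239], [323, 251], [329, 257], [316, 259], [329, 271], [321, 279], [329, 273], [335, 287], [343, 282], [326, 298], [306, 303], [274, 267], [314, 305]]
[240 173  16  24 114] [246.88596491 183.21052632]
[265 197   6  10  40] [267.5 201.8]
[220 201  15  14  77] [227.54545455 208.84415584]
[263 207  10   6  40] [267.625 210.025]
[286 226  32  17 131] [302.51145038 234.03053435]
```

View pics/c1.png

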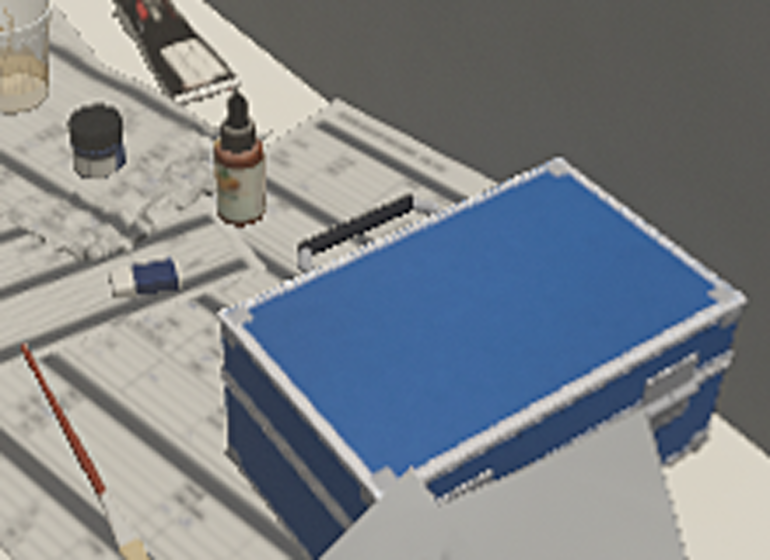

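The crop confirms the handle bar runs (287,241)–(318,228) in the side view. That puts the case yaw at about 14°, with the front facing +y and the stay at the far (+x) end. I'll write a move planner and go above the handle to look closer.

```bash
cat >> h.py <<'E'
def plan(target,roll=0.,n=None,start=None,v=.047):
    """rows to shift TCP to world target with a total roll; prints slides in cm"""
    s=observe(); p=np.array(s['tcp_pos'] if start is None else start[0]); Q=R.from_quat(s['tcp_rot']) if start is None else start[1]
    d=np.array(target)-p; k=n or max(1,int(np.ceil(max(np.linalg.norm(d)/v,abs(roll)/.149))))
    rows=[]
    for i in range(k):
        rows.append((Q.inv().apply(d/k)*100).round(2).tolist()); Q=Q*R.from_rotvec([0,0,roll/k])
    print(k,'roll',round(roll/k,4),rows); return np.array(target),Q
AX=np.radians(13.8); EY=np.array([np.cos(AX),np.sin(AX),0]); EX=np.array([EY[1],-EY[0],0])
E
python3 - <<'E'
from h import *
s=plan([.27,.35,.42]); plan([.412,.092,.41],-.595,start=s)
E
```

```text
6 roll 0.0 [[-2.2, -3.8, -0.26], [-2.2, -3.8, -0.26], [-2.2, -3.8, -0.26], [-2.2, -3.8, -0.26], [-2.2, -3.8, -0.26], [-2.2, -3.8, -0.26]]
7 roll -0.085 [[-3.18, -2.75, 0.15], [-2.93, -3.01, 0.15], [-2.67, -3.25, 0.15], [-2.38, -3.47, 0.15], [-2.08, -3.66, 0.15], [-1.76, -3.82, 0.15], [-1.43, -3.96, 0.15]]
```

jog_arm([
  [-2.2,-3.8,-0.25],
  [-2.2,-3.8,-0.25],
  [-2.2,-3.8,-0.25],
  [-2.2,-3.8,-0.25],
  [-2.2,-3.8,-0.25],
  [-2.2,-3.8,-0.25],
], roll=[0,0,0,0,0,0])

```text
time: 0.85
tcp_pos: [0.2701, 0.3483, 0.4198]
tcp_rot: [0.176, 0.984, 0.0, 0.0]
force: [0.8, -0.7, -0.0]
width: 0.0918
gripper_force: 0.0
```

jog_arm([
  [-3.2,-2.75,0.15],
  [-2.95,-3.0,0.15],
  [-2.65,-3.25,0.15],
  [-2.4,-3.45,0.15],
  [-2.1,-3.65,0.15],
  [-1.75,-3.8,0.15],
  [-1.45,-3.95,0.15],
  [0,0,0],
  [0,0,0],
], roll=[-0.085,-0.085,-0.085,-0.085,-0.085,-0.085,-0.085,0,0])

```text
time: 1.75
tcp_pos: [0.4128, 0.0923, 0.4092]
tcp_rot: [-0.119, 0.993, 0.0, -0.0]
force: [-0.3, 0.8, -0.8]
width: 0.092
gripper_force: 0.0
```

```bash
python3 - <<'E'
from h import *
w=shot('wrist','w2.png'); s=observe(); print(s['time'],s['tcp_pos'],s['tcp_rot'])
print(proj(w,[.416,.092,.092]),plane(w,280,210,.092))
E
```

```text
1.8 [0.41241777 0.09321838 0.40914686] [-1.19952229e-01  9.92779639e-01  1.77948829e-04 -1.39106585e-04]
(np.float64(276.3681987845804), np.float64(203.6014668608744)) [0.42142299 0.09694503 0.092     ]
```

View pics/w2.png

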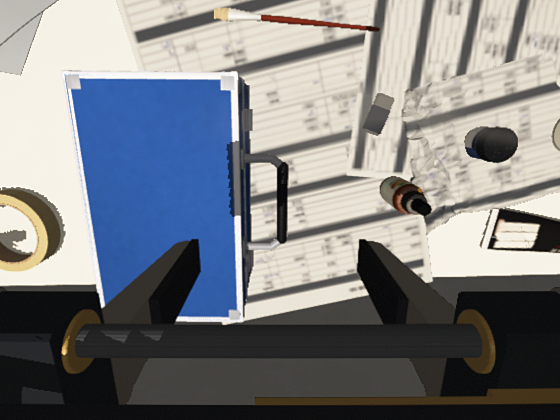

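The wrist view shows the lid with corners (66,72), (241,73) and (242,321). The handle bar runs from (283,163) to (282,243), and the bottle foot is near (393,188).

```bash
python3 - <<'E'
from h import *
w=shot('wrist')
dk=(w['image'].max(2)<70).astype(np.uint8)[120:260,262:310]
n,l,st,ce=cv2.connectedComponentsWithStats(dk); i=1+st[1:,4].argmax(); print(st[i],ce[i]+[262,120])
ys,xs=np.where(l==i); r=cv2.fitLine(np.c_[xs,ys].astype(np.float32),2,0,.01,.01).ravel(); print(r)
u,v=ce[i]+[262,120]; H=plane(w,u,v,.092);print('handle',H)
P={k:plane(w,*q,.117) for k,q in dict(a=(66,72),b=(241,73),c=(242,321)).items()}
for k in P: print(k,P[k])
y=P['c']-P['b'];print('len',np.linalg.norm(y),'yaw',np.degrees(np.arctan2(y[1],y[0])),np.linalg.norm(P['a']-P['b']),'front mid',(P['b']+P['c'])/2)
h=plane(w,283,163,.092),plane(w,282,243,.092);d=h[1]-h[0];print(d,np.degrees(np.arctan2(d[1],d[0])))
print('hinge from handle',H+.18*EX,'lidmid',(P['b']+P['c'])/2+.14*EX)
E
```

```text
[  9  41  16  83 812] [280.53448276 201.17980296]
[ 4.6883211e-03 -9.9998903e-01  1.8534483e+01  8.1179802e+01]
handle [0.41227689 0.09628508 0.092     ]
a [ 0.34357841 -0.09699638  0.117     ]
b [0.3113753  0.03867345 0.117     ]
c [0.53397913 0.08708853 0.117     ]
len 0.22780800612458316 yaw 12.27041134433462 0.1394393885117898 front mid [0.42267722 0.06288099 0.117     ]
[0.07791709 0.01852529 0.        ] 13.37412347519875
hinge from handle [ 0.45521291 -0.07851909  0.092     ] lidmid [ 0.4560719  -0.07307781  0.117     ]
```

```bash
python3 - <<'E'
from h import *
plan([.414,.097,.265],.0175,n=5)
r=np.hypot(.18,.02);a0=np.arctan2(.02,.18)
f=lambda t:np.array([-r*np.cos(a0+t),r*np.sin(a0+t)])
dt=1.5/50;print([[0,*((-(f((i+1)*dt)-f(i*dt)))*100).round(2).tolist()] for i in range(50)])
E
```

```text
5 roll 0.0035 [[-0.05, 0.05, 2.88], [-0.05, 0.05, 2.88], [-0.05, 0.05, 2.88], [-0.05, 0.05, 2.88], [-0.05, 0.05, 2.88]]
[[0, -0.07, -0.54], [0, -0.08, -0.54], [0, -0.1, -0.53], [0, -0.12, -0.53], [0, -0.13, -0.53], [0, -0.15, -0.52], [0, -0.16, -0.52], [0, -0.18, -0.51], [0, -0.19, -0.51], [0, -0.21, -0.5], [0, -0.22, -0.49], [0, -0.24, -0.49], [0, -0.25, -0.48], [0, -0.27, -0.47], [0, -0.28, -0.46], [0, -0.3, -0.46], [0, -0.31, -0.45], [0, -0.32, -0.44], [0, -0.34, -0.43], [0, -0.35, -0.42], [0, -0.36, -0.41], [0, -0.37, -0.4], [0, -0.38, -0.38], [0, -0.4, -0.37], [0, -0.41, -0.36], [0, -0.42, -0.35], [0, -0.43, -0.34], [0, -0.44, -0.32], [0, -0.45, -0.31], [0, -0.46, -0.3], [0, -0.46, -0.28], [0, -0.47, -0.27], [0, -0.48, -0.25], [0, -0.49, -0.24], [0, -0.49, -0.22], [0, -0.5, -0.21], [0, -0.51, -0.19], [0, -0.51, -0.18], [0, -0.52, -0.16], [0, -0.52, -0.15], [0, -0.53, -0.13], [0, -0.53, -0.12], [0, -0.53, -0.1], [0, -0.54, -0.08], [0, -0.54, -0.07], [0, -0.54, -0.05], [0, -0.54, -0.04], [0, -0.54, -0.02], [0, -0.54, -0.0], [0, -0.54, 0.01]]
```

jog_arm([
  [-0.25,0.25,2.4],
  [0,0,2],
  [0,0,0],
  [0,0,0],
  [0,0,0],
], roll=[0.017,0,0,0,0], hand=2.8, squeeze=20)

```text
time: 2.35
tcp_pos: [0.4148, 0.0964, 0.3661]
tcp_rot: [-0.112, 0.994, 0.0, 0.001]
force: [-0.4, -0.5, -0.1]
width: 0.0541
gripper_force: 0.0
```

```bash
python3 - <<'E'
from h import *
w=shot('wrist','w3.png'); s=observe(); print(s['time'],s['tcp_pos'],s['width'])
im=w['image']; dk=(im.max(2)<70)
print(proj(w,[.414,.097,.092]),proj(w,np.array(s['tcp_pos'])-[0,0,.171]))
E
```

```text
2.4 [0.4147894  0.09621824 0.36617448] 0.04981166046803963
(np.float64(278.2537562344911), np.float64(212.39928127558736)) (np.float64(276.55313959078563), np.float64(271.08659854223384))
```

View pics/w3.png

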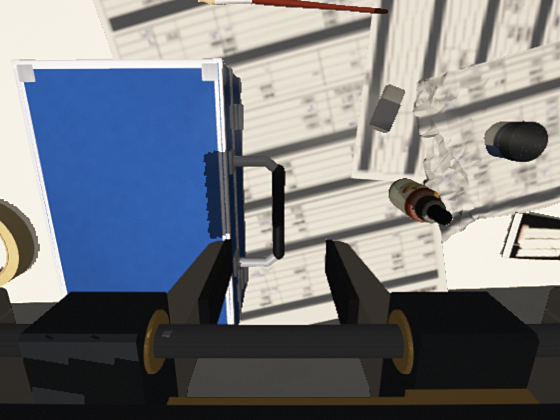

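The bar centre at about (279,212) matches the prediction (278,212), so I'll descend and grip.

jog_arm([
  [0,0.05,1],
  [0,0,1.5],
  [0,0,2],
  [0,0,2.5],
  [0,0,2.1],
  [0,0,1],
  [0,0,0],
], roll=[0,0,0,0,0,0,0])

```text
time: 3.1
tcp_pos: [0.414, 0.0961, 0.2631]
tcp_rot: [-0.112, 0.994, -0.0, -0.001]
force: [-0.5, -0.5, 0.2]
width: 0.0278
gripper_force: 0.0
```

jog_arm([
  [0,0,0],
  [0,0,0],
  [0,0,0],
  [0,0,0],
], roll=[0,0,0,0], hand=0.4, squeeze=20)

```text
time: 3.5
tcp_pos: [0.4148, 0.0963, 0.2649]
tcp_rot: [-0.112, 0.994, 0.0, 0.001]
force: [0.4, -0.2, 1.1]
width: 0.0104
gripper_force: 20.0
```

jog_arm([
  [0,-0.07,-0.54],
  [0,-0.08,-0.54],
  [0,-0.1,-0.53],
  [0,-0.12,-0.53],
  [0,-0.13,-0.53],
  [0,-0.15,-0.52],
  [0,-0.16,-0.52],
  [0,-0.18,-0.51],
  [0,-0.19,-0.51],
  [0,-0.21,-0.5],
], roll=[0,0,0,0,0,0,0,0,0,0])

```text
time: 4.5
tcp_pos: [0.4177, 0.0833, 0.3172]
tcp_rot: [-0.112, 0.994, 0.001, 0.001]
force: [4.2, 3.8, -6.3]
width: 0.0099
gripper_force: 20.0
```

jog_arm([
  [0,-0.22,-0.49],
  [0,-0.24,-0.49],
  [0,-0.25,-0.48],
  [0,-0.27,-0.47],
  [0,-0.28,-0.46],
  [0,-0.3,-0.46],
  [0,-0.31,-0.45],
  [0,-0.32,-0.44],
  [0,-0.34,-0.43],
  [0,-0.35,-0.42],
], roll=[0,0,0,0,0,0,0,0,0,0])

```text
time: 5.5
tcp_pos: [0.4239, 0.0564, 0.3635]
tcp_rot: [-0.112, 0.994, 0.002, 0.001]
force: [2.6, 9.3, -2.2]
width: 0.0101
gripper_force: 20.0
```

jog_arm([
  [0,-0.36,-0.41],
  [0,-0.37,-0.4],
  [0,-0.38,-0.38],
  [0,-0.4,-0.37],
  [0,-0.41,-0.36],
  [0,-0.42,-0.35],
  [0,-0.43,-0.34],
  [0,-0.44,-0.32],
  [0,-0.45,-0.31],
  [0,-0.46,-0.3],
], roll=[0,0,0,0,0,0,0,0,0,0])

```text
time: 6.5
tcp_pos: [0.4329, 0.018, 0.3999]
tcp_rot: [-0.113, 0.994, 0.004, 0.001]
force: [-2.1, 14.5, 11.1]
width: 0.01
gripper_force: 20.0
```

jog_arm([
  [0,-0.46,-0.28],
  [0,-0.47,-0.27],
  [0,-0.48,-0.25],
  [0,-0.49,-0.24],
  [0,-0.49,-0.22],
  [0,-0.5,-0.21],
  [0,-0.51,-0.19],
  [0,-0.51,-0.18],
  [0,-0.52,-0.16],
  [0,-0.52,-0.15],
], roll=[0,0,0,0,0,0,0,0,0,0])

```text
time: 7.5
tcp_pos: [0.4442, -0.0311, 0.4223]
tcp_rot: [-0.113, 0.994, 0.004, 0.001]
force: [-4.4, 11.2, 19.8]
width: 0.0106
gripper_force: 20.0
```

jog_arm([
  [0,-0.53,-0.23],
  [0,-0.53,-0.22],
  [0,-0.53,-0.2],
  [0,-0.54,-0.18],
  [0,-0.54,-0.12],
  [0,-0.54,-0.05],
  [0,-0.54,-0.04],
  [0,-0.54,-0.02],
  [0,-0.4,0],
  [0,-0.3,0],
], roll=[0,0,0,0,0,0,0,0,0,0])

```text
time: 8.5
tcp_pos: [0.4556, -0.0813, 0.431]
tcp_rot: [-0.112, 0.994, 0.001, 0.001]
force: [4.8, 5.6, 2.5]
width: 0.0104
gripper_force: 20.0
```

```bash
python3 - <<'E'
from h import *
w=shot('wrist','w4.png');a=shot('scene','s4.png');b=shot('side','d4.png'); s=observe(); print(s['time'],s['tcp_pos'],s['force'])
d=np.array(s['tcp_pos'])-[.4148,.0963,.2649];print(d@EX,d@EY,d[2])
x=np.hstack([b['image'][130:350,180:470],a['image'][110:330,230:460]]);cv2.imwrite('pics/c4.png',cv2.resize(x,None,fx=1.5,fy=1.5)[:,:,::-1])
E
```

```text
8.65 [ 0.45559609 -0.08183557  0.43097706] [ 6.40599663  3.49686436 -0.41032089]
0.18272479183179102 -0.002872813622847624 0.16607706392037258
```

View pics/c4.png

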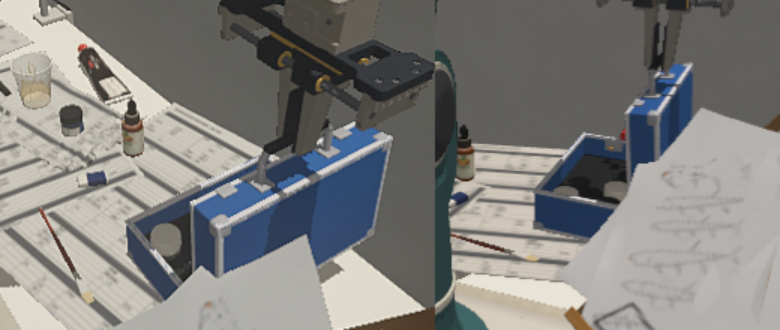

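The crop shows the lid nearly vertical, held by the gripper, with the red knuckle just visible in the scene view at about (355,198). Next I'll locate the knuckle.

```bash
sed -i 's/13.8)/12.9)/' h.py; python3 - <<'E'
from h import *
def red(c):
    h=cv2.cvtColor(c['image'],cv2.COLOR_RGB2HSV); m=(((h[...,0]<6)|(h[...,0]>174))&(h[...,1]>170)&(h[...,2]>80)).astype(np.uint8)
    n,l,st,ce=cv2.connectedComponentsWithStats(m); return [(st[i].tolist(),ce[i].round(1).tolist()) for i in range(1,n) if st[i,4]>8]
hinge=np.array([.4147,.0963,0])+.18*EX+[0,0,.072]; print('hinge',hinge)
for n in('wrist','scene'):
    c=shot(n)
    for st,ce in red(c):
        p=plane(c,*ce,.094);q=p-hinge; print(n,st,ce,p.round(4),'case',(q@EX).round(4),(q@EY).round(4))
    print(proj(c,hinge-.06*EX+.1*EY+[0,0,.02]))
s=observe();print(s['time'])
E
```

```text
hinge [ 0.45488502 -0.07915701  0.072     ]
wrist [483, 24, 43, 7, 110] [505.1, 27.3] [0.2593 0.083  0.094 ] case -0.2017 -0.1544
wrist [328, 263, 15, 17, 208] [334.7, 271.1] [ 0.5257 -0.001   0.094 ] case -0.0604 0.0865
(np.float64(333.4459892278825), np.float64(281.18269220799493))
scene [26, 180, 5, 5, 16] [28.3, 182.2] [0.1024 0.7853 0.094 ] case -0.9213 -0.1506
(np.float64(358.4597620778509), np.float64(197.65252927887877))
8.75
```

View pics/w4.png

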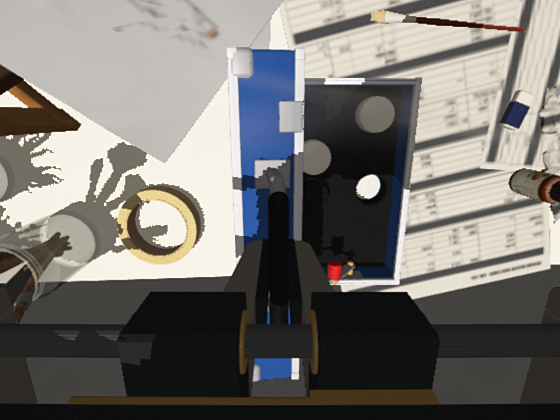

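The wrist view shows the red knuckle at (335,271), which is case (-60,+87) mm. The open well is the bright disc at (368,187). Next I'll work out the stay kinematics and the transfer moves.

```bash
python3 - <<'E'
from h import *
P=np.array([-85,-12.]);A0=np.array([5.2,57.])
for t in(1.38,1.42,1.44,1.46,1.48,1.50,1.52):
    d=t-1.46;A=np.array([[np.cos(d),np.sin(d)],[-np.sin(d),np.cos(d)]])@A0
    v=A-P;D=np.hypot(*v);c=(42**2+D*D-75**2)/(84*D)
    if c>1: continue
    g=np.arctan2(v[1],v[0])+np.arccos(c);print(t,(P+42*np.array([np.cos(g),np.sin(g)])).round(1),D.round(1))
hinge=np.array([.4549,-.0792,.072])
w=shot('wrist')
for z in(.010,.034):
    q=plane(w,368,187,z)-hinge;print('well',z,q@EX,q@EY)
s=observe();print(s['joint_positions'],s['time'],s['tcp_pos'])
Q=R.from_quat(s['tcp_rot'])
p1=s['tcp_pos']+.009*EX+[0,0,.002]; p2=p1+[0,0,.05]
g=lambda x,y,ztip:hinge*[1,1,0]+x*EX+y*EY+[0,0,ztip+.1901]
p3=g(-.092,.086,.20);print(p1,p2,p3)
a=plan(p3,1.5,n=10,start=(p2,Q)); a=plan(g(-.092,.086,.118),.07,n=3,start=a); plan(g(-.062,.086,.085),0,n=12,start=a)
E
```

```text
1.38 [-67.7  26.3] 110.1
1.42 [-64.7  24.8] 111.9
1.44 [-63.2  23.9] 112.7
1.46 [-61.6  22.9] 113.6
1.48 [-59.9  21.7] 114.4
1.5 [-58.   20.2] 115.2
1.52 [-55.8  18.2] 116.0
well 0.01 -0.11397562457582784 0.010598215464001977
well 0.034 -0.1070078300513673 0.0053215794813209275
[-0.36878077  0.10890928  0.51619214  2.04193767 -0.06624108  1.00326056
  1.97557942] 8.8 [ 0.45558714 -0.08182272  0.43098865]
[ 0.45759639 -0.09059557  0.43298865] [ 0.45759639 -0.09059557  0.48298865] [0.51819045 0.02967754 0.3901    ]
10 roll 0.15 [[-0.86, 1.04, 0.93], [-0.69, 1.15, 0.93], [-0.51, 1.24, 0.93], [-0.32, 1.31, 0.93], [-0.12, 1.34, 0.93], [0.08, 1.34, 0.93], [0.28, 1.31, 0.93], [0.47, 1.26, 0.93], [0.66, 1.17, 0.93], [0.82, 1.06, 0.93]]
3 roll 0.0233 [[-0.0, -0.01, 2.73], [-0.0, -0.01, 2.73], [-0.0, -0.01, 2.73]]
12 roll 0.0 [[-0.25, -0.0, 0.27], [-0.25, -0.0, 0.27], [-0.25, -0.0, 0.27], [-0.25, -0.0, 0.27], [-0.25, -0.0, 0.27], [-0.25, -0.0, 0.27], [-0.25, -0.0, 0.27], [-0.25, -0.0, 0.27], [-0.25, -0.0, 0.27], [-0.25, -0.0, 0.27], [-0.25, -0.0, 0.27], [-0.25, -0.0, 0.27]]
```

jog_arm([
  [0,-0.2,-0.03],
  [0,-0.3,-0.03],
  [0,-0.3,0],
  [0,0,0],
], roll=[0,0,0,0])

```text
time: 9.2
tcp_pos: [0.4573, -0.0893, 0.431]
tcp_rot: [-0.112, 0.994, 0.001, 0.001]
force: [6.6, 3.1, -4.2]
width: 0.0105
gripper_force: 20.0
```

jog_arm([
  [0,0,0],
  [0,0,0],
  [0,0,-1.5],
  [0,0,-3.5],
], roll=[0,0,0,0], hand=2.6)

```text
time: 9.6
tcp_pos: [0.4555, -0.0903, 0.4789]
tcp_rot: [-0.111, 0.994, 0.0, -0.004]
force: [1.5, 1.1, 0.1]
width: 0.0262
gripper_force: 0.0
```

jog_arm([
  [-0.86,1.04,0],
  [-0.69,1.15,0.2],
  [-0.51,1.24,0.4],
  [-0.32,1.31,0.7],
  [-0.12,1.34,1.0],
  [0.08,1.34,1.4],
  [0.28,1.31,1.4],
  [0.47,1.26,1.4],
  [0.66,1.17,1.4],
  [0.82,1.06,1.4],
], roll=[0.15,0.15,0.15,0.15,0.15,0.15,0.15,0.15,0.15,0.15], hand=0)

```text
time: 10.6
tcp_pos: [0.517, 0.0298, 0.387]
tcp_rot: [0.598, 0.801, -0.001, -0.001]
force: [-0.9, -0.6, -0.0]
width: 0.0002
gripper_force: 0.0
```

```bash
python3 - <<'E'
from h import *
w=shot('wrist','w5.png');s=observe();print(s['time'],s['tcp_pos'],s['tcp_rot'],s['force'],s['width'])
h=cv2.cvtColor(w['image'],cv2.COLOR_RGB2HSV); m=(((h[...,0]<6)|(h[...,0]>174))&(h[...,1]>170)&(h[...,2]>80)).astype(np.uint8)
n,l,st,ce=cv2.connectedComponentsWithStats(m)
hinge=np.array([.4549,-.0792,.072])
for i in range(1,n):
    if st[i,4]>20: q=plane(w,*ce[i],.096)-hinge;print(st[i],ce[i],q@EX,q@EY)
d=np.array(s['tcp_pos'])-hinge;print('tcp case',d@EX,d@EY,'tip',s['tcp_pos'][2]-.1901)
Q=R.from_quat(s['tcp_rot']);print(Q.as_matrix()[:,:2],EX)
E
```

```text
10.65 [0.51704843 0.03211214 0.38487332] [ 0.59929756  0.80052339 -0.00150309 -0.00157317] [-0.31269236  1.04307846 -0.85048331] 0.0002899456483840351
[ 33  19   9  96 363] [37.06336088 71.03581267] -0.19320300330871423 -0.11413072537614816
[268 232  21  17 151] [277.9205298  236.94701987] -0.06539963347945782 0.08578504091150245
tcp case -0.094628111598751 0.0854303245979687 tip 0.19477332385594326
[[-2.81679908e-01  9.59498705e-01]
 [ 9.59508163e-01  2.81680339e-01]
 [ 7.17134243e-04 -4.29211092e-03]] [ 0.22325012 -0.97476119  0.        ]
```

jog_arm([
  [0,0,2.6],
  [0,0,2.6],
  [0,0,2.5],
  [-0.25,0,0.27],
  [-0.25,0,0.27],
  [-0.25,0,0.27],
  [-0.25,0,0.27],
  [-0.25,0,0.27],
], roll=[0.02,0.02,0.02,0,0,0,0,0])

```text
time: 11.45
tcp_pos: [0.5205, 0.0173, 0.2977]
tcp_rot: [0.619, 0.785, 0.001, 0.0]
force: [-0.1, -0.1, 0.6]
width: 0.0004
gripper_force: 0.0
```

jog_arm([
  [-0.22,0,0.2],
  [-0.22,0,0.2],
  [-0.22,0,0.2],
  [-0.22,0,0.2],
], roll=[0,0,0,0])

```text
time: 11.85
tcp_pos: [0.5226, 0.0088, 0.2899]
tcp_rot: [0.619, 0.785, 0.0, -0.0]
force: [-3.7, -0.7, 11.6]
width: 0.0007
gripper_force: 5.6
```

jog_arm([
  [-0.16,0,0.18],
  [-0.16,0,0.18],
  [-0.16,0,0.18],
], roll=[0,0,0])

```text
time: 12.15
tcp_pos: [0.5239, 0.0028, 0.2844]
tcp_rot: [0.62, 0.785, 0.0, 0.001]
force: [0.2, -2.8, 3.7]
width: 0.0009
gripper_force: 1.8
```

jog_arm([
  [-0.1,0,0.2],
  [-0.1,0,0.2],
  [-0.08,0,0.2],
], roll=[0,0,0])

```text
time: 12.45
tcp_pos: [0.524, 0.0019, 0.2773]
tcp_rot: [0.619, 0.785, 0.0, -0.0]
force: [-0.3, 0.4, 0.8]
width: 0.0005
gripper_force: 0.6
```

jog_arm([
  [-0.05,0,0.15],
  [-0.05,0,0.15],
  [0,0,0],
], roll=[0,0,0])

```text
time: 12.75
tcp_pos: [0.5243, 0.0008, 0.2744]
tcp_rot: [0.619, 0.785, -0.0, -0.0]
force: [-0.1, 1.0, 0.9]
width: 0.0005
gripper_force: 0.7
```

```bash
python3 - <<'E'
from h import *
w=shot('wrist','w6.png');a=shot('scene','s6.png');s=observe();print(s['time'],s['tcp_pos'],s['force'])
hinge=np.array([.4549,-.0792,.072])
h=cv2.cvtColor(w['image'],cv2.COLOR_RGB2HSV); m=(((h[...,0]<6)|(h[...,0]>174))&(h[...,1]>170)&(h[...,2]>80)).astype(np.uint8)
n,l,st,ce=cv2.connectedComponentsWithStats(m)
for i in range(1,n):
    if st[i,4]>20: q=plane(w,*ce[i],.08)-hinge;print(st[i],ce[i],q@EX,q@EY)
d=np.array(s['tcp_pos'])-hinge;print('tcp case',d@EX,d@EY,'tip',s['tcp_pos'][2]-.1901)
x=np.hstack([w['image'][120:360,150:430],a['image'][100:340,240:480]]);cv2.imwrite('pics/c6.png',cv2.resize(x,None,fx=1.5,fy=1.5)[:,:,::-1])
E
```

```text
12.85 [0.5242521  0.00084701 0.27453684] [-0.58149186  0.14626927  1.08441407]
[277 270   3  17  41] [278.19512195 278.29268293] -0.04621876133905458 0.08545961758363073
tcp case -0.062543859941298 0.08547223765743812 tip 0.0844368395797126
```

View pics/c6.png

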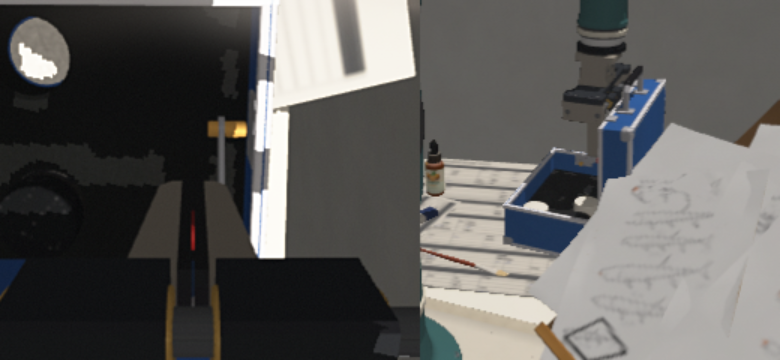

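The view shows the red knuckle through the finger slit at (278,278), at about x -46 mm, close to the predicted locked spot. I'll press on gently to feel the stop.

jog_arm([
  [-0.05,0,0.15],
  [-0.05,0,0.15],
], roll=[0,0])

```text
time: 13.05
tcp_pos: [0.5247, 0.0001, 0.2728]
tcp_rot: [0.619, 0.785, 0.001, -0.001]
force: [-6.3, 2.9, 23.6]
width: 0.0004
gripper_force: 9.7
```

jog_arm([
  [-0.05,0,0.12],
  [-0.05,0,0.12],
], roll=[0,0])

```text
time: 13.25
tcp_pos: [0.5251, 0.0002, 0.2717]
tcp_rot: [0.619, 0.785, 0.002, -0.002]
force: [-9.9, 6.7, 32.3]
width: 0.0005
gripper_force: 12.8
```

Hard stop felt at 24–34 N. I'll back off and head toward the bottle.

jog_arm([
  [0.1,0,-0.8],
  [0.5,0,-2.5],
  [1.5,0,-4],
  [1.5,0,-4],
], roll=[0,0,0,0])

```text
time: 13.65
tcp_pos: [0.5159, 0.0338, 0.3828]
tcp_rot: [0.62, 0.785, -0.001, -0.0]
force: [0.9, 0.3, -0.2]
width: 0.0006
gripper_force: 0.0
```

```bash
python3 - <<'E'
from h import *
hinge=np.array([.4549,-.0792,.072])
w=shot('wrist');s=observe();print(s['time'],s['tcp_pos'])
h=cv2.cvtColor(w['image'],cv2.COLOR_RGB2HSV); m=(((h[...,0]<6)|(h[...,0]>174))&(h[...,1]>170)&(h[...,2]>80)).astype(np.uint8)
n,l,st,ce=cv2.connectedComponentsWithStats(m)
for i in range(1,n):
    if st[i,4]>20: q=plane(w,*ce[i],.0785)-hinge;print(st[i],ce[i],q@EX,q@EY)
c=shot('side');print(plane(c,268,232,0))
plan([.392,.22,.42])
E
```

```text
13.7 [0.5175943  0.03592485 0.38888043]
[ 25  32  14 100 367] [31.59673025 86.42506812] -0.1973101723690957 -0.12507370144470947
[277 248   3  12  23] [278.39130435 254.        ] -0.046466512636094984 0.08461149761706906
[0.38517547 0.22941998 0.        ]
5 roll 0.0 [[4.18, -1.57, -0.68], [4.18, -1.57, -0.68], [4.18, -1.57, -0.68], [4.18, -1.57, -0.68], [4.18, -1.57, -0.68]]
```

Knuckle at x = -46.5 mm, as predicted for the locked stay (-47).

jog_arm([
  [4.2,-1.57,-0.7],
  [4.2,-1.57,-0.7],
  [4.2,-1.57,-0.7],
  [4.2,-1.57,-0.7],
  [4.2,-1.57,-0.7],
  [0,0,0],
  [0,0,0],
], roll=[0,0,0,0,0,0,0], hand=6.5)

```text
time: 14.45
tcp_pos: [0.3907, 0.22, 0.4167]
tcp_rot: [0.618, 0.786, -0.0, 0.0]
force: [1.1, -0.4, -0.1]
width: 0.0544
gripper_force: 0.0
```

```bash
python3 - <<'E'
from h import *
w=shot('wrist','w7.png');b=shot('side');s=observe();print(s['time'],s['tcp_pos'],s['tcp_rot'],s['width'])
print(proj(w,[.39,.24,.0]),proj(w,[.39,.24,.102]))
x=np.hstack([w['image'],cv2.resize(b['image'][170:330,200:420],None,fx=2.625,fy=2.625)[:,:560]]);cv2.imwrite('pics/c7.png',cv2.resize(x,None,fx=.7,fy=.7)[:,:,::-1])
E
```

```text
14.55 [0.3917041  0.21852894 0.41666017] [ 6.20173660e-01  7.84464386e-01 -4.82989307e-04  1.59016372e-04] 0.06249810290512433
(np.float64(281.5911153879916), np.float64(165.21446773515024)) (np.float64(282.7129304750487), np.float64(181.10713232588986))
```

View pics/c7.png

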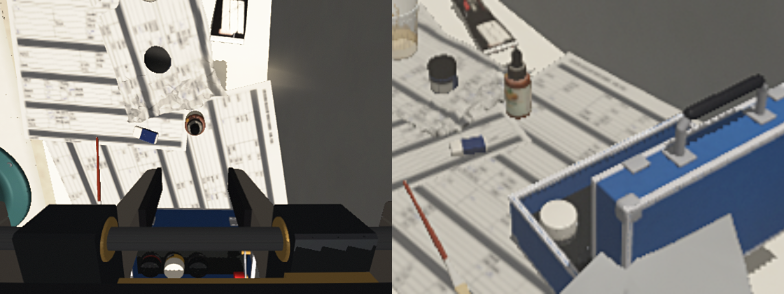

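The wrist view has the dropper tip at about (279,184). The side view has it at (268,197), and the lid is standing up by itself. I'll triangulate the tip.

```bash
python3 - <<'E'
from h import *
w=shot('wrist');b=shot('side');s=observe()
roi=w['image'][140:215,245:315].astype(int); m=(roi.max(2)<55).astype(np.uint8)
n,l,st,ce=cv2.connectedComponentsWithStats(m)
for i in range(1,n):
    if st[i,4]>15: print(st[i]+[245,140,0,0,0],ce[i]+[245,140])
h=cv2.cvtColor(w['image'],cv2.COLOR_RGB2HSV)[140:215,245:315]; br=((h[...,0]<16)&(h[...,1]>110)).astype(np.uint8); ys,xs=np.where(br>0);print('brown',xs.min()+245,xs.max()+245,ys.min()+140,ys.max()+140)
print(tri(ray(w,279.5,185),ray(b,268,197)))
print(plane(w,279.5,185,.1),plane(b,268,197,.102), plane(b,268,232,0))
E
```

```text
[274 162  16   6  23] [283.13043478 163.47826087]
[267 167  22  24 258] [276.86821705 178.85658915]
brown 264 291 162 191
(array([0.38943165, 0.23347026, 0.09928637]), np.float64(0.0006868115119426861))
[0.38905946 0.23370072 0.1       ] [0.38866575 0.22985949 0.102     ] [0.38517547 0.22941998 0.        ]
```

```bash
python3 - <<'E'
from h import *
w=shot('wrist');f=w['o'];print(f)
for nm,u,v,z,r in[('shoulder near',278,162,.055,-.0165),('foot near',278,162,0,-.0165),('tip far',279,191,.102,.006)]:
    p=plane(w,u,v,z);d=(f-p)*[1,1,0];d/=np.linalg.norm(d);print(nm,(p+r*d).round(4))
L=plane(w,264,172,.05);Rr=plane(w,291,172,.05);print('width',np.linalg.norm(L-Rr),(L+Rr)/2)
b=shot('side');im=b['image'][185:240,255:282];h=cv2.cvtColor(im,cv2.COLOR_RGB2HSV)
for r in(-5,-7,-9): pass
m=((im.max(2)<75)|((h[...,0]<14)&(h[...,1]>110))).astype(int)
print(*[f"{i+185}:"+''.join('#' if x else '.' for x in row) for i,row in enumerate(m)],sep='\n')
E
```

```text
[0.37368063 0.29386252 0.39566452]
shoulder near [0.3879 0.2324 0.055 ]
foot near [0.3896 0.2251 0.    ]
tip far [0.3886 0.2341 0.102 ]
width 0.02960987649352626 [0.3863497  0.23700022 0.05      ]
185:...........................
186:...........................
187:...........................
188:...........................
189:...........................
190:...........................
191:..........#................
192:.......###.................
193:...........................
194:...........................
195:...........................
196:............#..............
197:............##.............
198:...........####............
199:..........#####............
200:..........#####............
201:...........####............
202:...........####............
203:..........#####............
204:..........######...........
205:.........#######...........
206:........#..###...#.........
207:........#........#.........
208:........###....###.........
209:........##########.........
210:........##########.........
211:........#########..#.......
212:.........########..#.......
213:...
[... 156 characters left out ...]
:...........................
219:...........................
220:...........................
221:...........................
222:...........................
223:...........##..............
224:...........................
225:....#......................
226:...........................
227:...........................
228:...........................
229:...........................
230:...........................
231:...........................
232:...................#.......
233:..........##....##.........
234:.............##............
235:...........................
236:...........................
237:...........................
238:...........................
239:...........................
```

```bash
python3 - <<'E'
from h import *
plan([.3885,.2345,.30],.007,n=4);plan([.3885,.2345,.218],0)
E
```

```text
4 roll 0.0018 [[0.41, 0.01, 2.92], [0.41, 0.01, 2.92], [0.41, 0.01, 2.92], [0.41, 0.01, 2.92]]
5 roll 0.0 [[0.33, 0.01, 3.98], [0.33, 0.01, 3.98], [0.33, 0.01, 3.98], [0.33, 0.01, 3.98], [0.33, 0.01, 3.98]]
```

jog_arm([
  [0.55,0,2.9],
  [0.55,0,2.9],
  [0.54,0,2.9],
  [0,0,2.9],
  [0,0,2.9],
  [0,0,2.5],
  [0,0,1.8],
  [0,0,1.07],
  [0,0,0],
], roll=[0.007,0,0,0,0,0,0,0,0])

```text
time: 15.65
tcp_pos: [0.3874, 0.235, 0.2174]
tcp_rot: [0.623, 0.783, -0.001, -0.0]
force: [-0.7, 0.4, -0.4]
width: 0.0651
gripper_force: 0.0
```

jog_arm([
  [0,0,0],
  [0,0,0],
  [0,0,0],
  [0,0,0],
  [0,0,0],
  [0,0,0],
], roll=[0,0,0,0,0,0], hand=2.4, squeeze=12)

```text
time: 16.25
tcp_pos: [0.3875, 0.2359, 0.2189]
tcp_rot: [0.622, 0.783, 0.0, -0.0]
force: [-0.9, -0.9, 4.9]
width: 0.0325
gripper_force: 12.0
```

jog_arm([
  [0,0,-1.5],
  [0,0,-3],
  [0,0,-4],
  [0,0,-4],
  [0,0,-1.5],
  [0,0,0],
  [0,0,0],
], roll=[0,0,0,0,0,0,0])

```text
time: 16.95
tcp_pos: [0.3869, 0.2356, 0.3579]
tcp_rot: [0.622, 0.783, -0.0, -0.0]
force: [-0.3, -0.8, -1.0]
width: 0.0322
gripper_force: 12.0
```

```bash
python3 - <<'E'
from h import *
hinge=np.array([.4549,-.0792,.072])
w=shot('wrist','w8.png');b=shot('side');s=observe();t=np.array(s['tcp_pos']);print(s['time'],t,s['tcp_rot'],s['width'],s['force'])
x,y=proj(w,t-[0,0,.171-.055]);print('tip exp',x,y, 'foot exp',proj(w,t-[0,0,.218]))
im=w['image']; h=cv2.cvtColor(im,cv2.COLOR_RGB2HSV)
m=((h[...,0]<16)&(h[...,1]>110)).astype(np.uint8); ys,xs=np.where(m[150:330,200:360]);print('brown',xs.min()+200,xs.max()+200,ys.min()+150,ys.max()+150)
# well: bright blob
cs,_=cv2.findContours(((im.min(2)>150)).astype(np.uint8),0,2)
for c in cs:
    a=cv2.contourArea(c)
    if 60<a<3000: print(a,cv2.boundingRect(c))
print('well exp',proj(w,hinge*[1,1,0]-.112*EX+.009*EY+[0,0,.034]))
cv2.imwrite('pics/c8.png',im[:,:,::-1])
E
```

```text
17.05 [0.38685301 0.23546795 0.35709758] [ 6.22084074e-01  7.82949193e-01 -1.39119983e-03 -1.76944138e-04] 0.032466312222138576 [-0.46964418 -0.04710953 -0.19735894]
tip exp 278.651072175883 343.23356599310887 foot exp (np.float64(278.4685989448431), np.float64(238.4514808653567))
brown 201 311 222 322
453.0 (221, 376, 115, 6)
1974.5 (25, 357, 56, 47)
241.0 (296, 295, 20, 30)
170.5 (246, 295, 17, 30)
1646.0 (77, 227, 43, 67)
1861.0 (319, 0, 41, 55)
well exp (np.float64(281.9141951161609), np.float64(373.3540642987245))
```

View pics/c8.png

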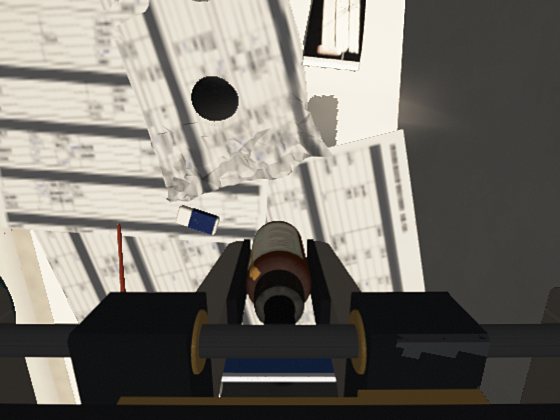

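The bottle hangs upright between the fingers, centred near column 279, with its foot edge near row 221. Now I'll measure the well from the saved earlier pictures, and the bottle's offset in the hand.

```bash
python3 - <<'E'
from h import *
hinge=np.array([.4549,-.0792,.072])
w=shot('wrist');s=observe();t=np.array(s['tcp_pos']);d=(w['o']-t)*[1,1,0];d/=np.linalg.norm(d)
F=t-[0,0,.218]
for r in(.0145,.0165,.0185): print('foot near edge row',r,proj(w,F+r*d))
im=w['image'];print(im[214:232:1,279].tolist())
def at(f,p,q):
    c=dict(w);T=np.eye(4);T[:3,:3]=R.from_quat(q).as_matrix();T[:3,3]=p;M=T@np.array(w['hand_eye']);c['Rw'],c['o']=M[:3,:3],M[:3,3];c['image']=cv2.imread('pics/'+f)[:,:,::-1];return c
for f,p,q in[('w4.png',[.45560,-.08183,.43098],[-.112,.9937,.001,.001]),('w5.png',[.51705,.03211,.38487],[.59930,.80052,-.0015,-.0016]),('w6.png',[.52425,.00085,.27454],[.619,.785,0,0])]:
    c=at(f,p,q);u,v=proj(c,hinge*[1,1,0]-.110*EX+.009*EY+[0,0,.034]);u,v=int(u),int(v);R0=32
    y0,x0=max(v-R0,0),max(u-R0,0);g=c['image'][y0:v+R0,x0:u+R0].max(2)
    m=(cv2.medianBlur(g.copy(),3)>70).astype(np.uint8);cs,_=cv2.findContours(m,0,1)
    print(f,u,v)
    for k in cs:
        if cv2.contourArea(k)<120: continue
        (eu,ev),ax,an=cv2.fitEllipse(cv2.convexHull(k)); eu+=x0;ev+=y0
        Q=[plane(c,*(z[0]+[x0,y0]),.034)-hinge for z in k];xs=[z@EX for z in Q];ys=[z@EY for z in Q]
        P=plane(c,eu,ev,.034)-hinge;print(' ell',round(eu,1),round(ev,1),np.round(ax,1),'@34',(P@EX).round(4),(P@EY).round(4),'ext x',np.round([min(xs),max(xs)],4),'y',np.round([min(ys),max(ys)],4), 'cam',((c['o']-hinge)@EX).round(3),((c['o']-hinge)@EY).round(3))
E
```

```text
foot near edge row 0.0145 (np.float64(279.25042199616814), np.float64(217.5333768213508))
foot near edge row 0.0165 (np.float64(279.23878091392027), np.float64(214.59629630968914))
foot near edge row 0.0185 (np.float64(279.2270754934766), np.float64(211.6434717502615))
[[215, 208, 194], [214, 206, 193], [215, 207, 193], [216, 209, 196], [218, 211, 198], [226, 219, 205], [215, 206, 193], [56, 44, 37], [53, 48, 37], [83, 82, 70], [100, 94, 81], [101, 94, 81], [100, 93, 79], [90, 83, 72], [85, 80, 69], [88, 82, 71], [97, 89, 78], [101, 93, 81]]
w4.png 370 190
 ell 368.0 186.5 [22.3 27.9] @34 -0.1066 0.004 ext x [-0.1212 -0.0919] y [-0.0113  0.0183] cam 0.003 -0.078
w5.png 207 174
 ell 210.5 159.0 [40.2 80.6] @34 -0.1263 0.0116 ext x [-0.1431 -0.1032] y [-0.025   0.0398] cam -0.172 0.08
w6.png 168 161
 ell 175.8 154.5 [38.1 48.2] @34 -0.1147 0.0144 ext x [-0.1304 -0.0991] y [0.0006 0.0277] cam -0.14 0.084
```

The well floor is seen as a bright disc clipped by its near rim. Both views agree on case (-0.111..-0.1125, +0.0095) m. The bottle sits about 3.5 mm rearward of the grasp centre.

```bash
python3 - <<'E'
from h import *
hinge=np.array([.4549,-.0792,0])
p=hinge-.116*EX+.0095*EY; print(p)
plan(p+[0,0,.315])
E
```

```text
[0.43826322 0.03599317 0.        ]
5 roll 0.0 [[-4.12, 0.1, 0.85], [-4.12, 0.1, 0.85], [-4.12, 0.1, 0.85], [-4.12, 0.1, 0.85], [-4.12, 0.1, 0.85]]
```

jog_arm([
  [-3,0.08,0],
  [-4,0.1,0.3],
  [-4,0.1,0.9],
  [-4,0.1,1.2],
  [-3.6,0.07,1.2],
  [-2,0.05,0.65],
  [0,0,0],
  [0,0,0],
  [0,0,0],
], roll=[0,0,0,0,0,0,0,0,0])

```text
time: 18.0
tcp_pos: [0.4386, 0.0373, 0.3158]
tcp_rot: [0.621, 0.783, -0.0, -0.0]
force: [0.3, 0.4, -1.0]
width: 0.0319
gripper_force: 12.0
```

```bash
python3 - <<'E'
from h import *
hinge=np.array([.4549,-.0792,0])
a=shot('scene','s9.png');w=shot('wrist','w9.png');b=shot('side');s=observe();t=np.array(s['tcp_pos']);d=t-hinge;print(s['time'],t,d@EX,d@EY,s['force'],s['width'])
for z in(.218,.19,.17,.12):print(z,'scene',np.round(proj(a,t-[0,0,z]),1),np.round(proj(a,t-[0,0,z]+.0165*a['Rw'][:,0]),1),'side',np.round(proj(b,t-[0,0,z]),1))
u,v=map(int,proj(a,t-[0,0,.19]));g=a['image'];print(u,v)
for r in range(v-22,v+24,3): print(r,[int(x) for x in g[r,u-16:u+16].max(1)])
E
```

```text
18.15 [0.43871855 0.03724857 0.31612018] -0.11712205897484412 0.01022410370480367 [-0.52052185  0.49279405 -0.14483568] 0.031945552273675466
0.218 scene [324.9 205.5] [331.8 205.5] side [325.2 248.7]
0.19 scene [325.3 194.6] [332.3 194.6] side [326.1 237.7]
0.17 scene [325.5 186.8] [332.6 186.8] side [326.7 229.5]
0.12 scene [326.2 166.6] [333.4 166.5] side [328.5 207.9]
325 194
172 [94, 94, 94, 93, 93, 93, 94, 94, 80, 73, 76, 76, 75, 76, 74, 77, 77, 78, 67, 39, 19, 25, 31, 37, 62, 88, 94, 94, 94, 94, 94, 95]
175 [92, 93, 94, 95, 94, 94, 94, 94, 81, 75, 75, 75, 75, 76, 77, 75, 79, 72, 54, 31, 21, 30, 31, 45, 64, 87, 95, 95, 95, 93, 94, 94]
178 [94, 94, 94, 95, 94, 95, 94, 94, 82, 76, 75, 75, 75, 75, 76, 75, 76, 70, 50, 41, 39, 31, 30, 45, 53, 84, 94, 94, 94, 95, 94, 94]
181 [94, 94, 94, 93, 95, 93, 94, 94, 81, 76, 76, 77, 76, 76, 77, 74, 74, 68, 49, 32, 29, 34, 34, 58, 87, 94, 94, 93, 94, 95, 94, 94]
184 [94, 94, 94, 93, 95, 94, 94, 93, 81, 77, 76, 76, 76, 76, 75, 75, 73, 70, 49, 54, 65, 126, 140, 130, 111, 97, 94, 94, 94, 94, 94, 94]
187 [94, 94, 94, 94, 93, 94, 95, 95, 82, 76, 75, 
[... 780 characters left out ...]
, 98, 106]
205 [94, 95, 95, 95, 95, 95, 95, 95, 94, 95, 62, 72, 93, 101, 106, 108, 111, 112, 115, 116, 115, 117, 115, 105, 65, 74, 77, 78, 78, 78, 78, 78]
208 [95, 93, 95, 95, 93, 94, 94, 95, 95, 96, 95, 96, 88, 71, 61, 60, 61, 61, 62, 63, 65, 64, 49, 68, 77, 77, 77, 77, 77, 77, 77, 78]
211 [206, 206, 206, 206, 206, 206, 206, 206, 129, 86, 96, 96, 83, 74, 71, 72, 71, 86, 91, 90, 80, 76, 78, 77, 78, 79, 78, 78, 77, 78, 77, 78]
214 [104, 97, 90, 90, 90, 68, 88, 96, 98, 90, 76, 70, 70, 70, 71, 70, 85, 90, 82, 56, 42, 42, 42, 42, 43, 41, 31, 39, 33, 29, 38, 41]
217 [203, 202, 201, 131, 91, 96, 96, 81, 72, 71, 71, 70, 70, 70, 71, 70, 51, 40, 42, 43, 42, 42, 42, 42, 42, 42, 40, 42, 41, 42, 41, 42]
```

The scene rows put the bottle foot about 2.5–3 mm rearward of the TCP, which agrees with the wrist view. I'll shift 2 mm and descend, slowing near the deck.

jog_arm([
  [-0.2,-0.05,1.2],
  [0,0,1.6],
  [0,0,1.5],
  [0,0,1],
  [0,0,0.5],
  [0,0,0],
], roll=[0,0,0,0,0,0])

```text
time: 18.75
tcp_pos: [0.4386, 0.0341, 0.2573]
tcp_rot: [0.622, 0.783, -0.001, -0.0]
force: [-0.3, -0.9, -1.2]
width: 0.0325
gripper_force: 12.0
```

jog_arm([
  [0,0,0.2],
  [0,0,0.2],
  [0,0,0.2],
  [0,0,0.2],
], roll=[0,0,0,0])

```text
time: 19.15
tcp_pos: [0.4389, 0.0342, 0.2501]
tcp_rot: [0.622, 0.783, 0.0, 0.0]
force: [-0.4, 0.4, -0.6]
width: 0.0324
gripper_force: 12.0
```

jog_arm([
  [0,0,0.2],
  [0,0,0.2],
  [0,0,0.2],
  [0,0,0.2],
  [0,0,0],
], roll=[0,0,0,0,0])

```text
time: 19.65
tcp_pos: [0.4387, 0.0341, 0.2417]
tcp_rot: [0.622, 0.783, -0.0, -0.0]
force: [-1.3, -0.4, -1.2]
width: 0.0321
gripper_force: 12.0
```

jog_arm([
  [0,0,0.2],
  [0,0,0.2],
  [0,0,0.2],
  [0,0,0.2],
  [0,0,0.15],
  [0,0,0],
], roll=[0,0,0,0,0,0])

```text
time: 20.25
tcp_pos: [0.4387, 0.0341, 0.2323]
tcp_rot: [0.622, 0.783, -0.0, -0.0]
force: [-0.6, -0.0, -1.2]
width: 0.0323
gripper_force: 12.0
```

jog_arm([
  [0,0,0.1],
  [0,0,0.1],
  [0,0,0.1],
  [0,0,0],
], roll=[0,0,0,0])

```text
time: 20.65
tcp_pos: [0.4387, 0.0341, 0.2294]
tcp_rot: [0.622, 0.783, -0.0, -0.0]
force: [-1.8, -0.5, -0.9]
width: 0.0322
gripper_force: 12.0
```

jog_arm([
  [0,0,0.08],
  [0,0,0.08],
  [0,0,0],
], roll=[0,0,0])

```text
time: 20.95
tcp_pos: [0.4386, 0.0339, 0.2285]
tcp_rot: [0.622, 0.783, 0.0, -0.001]
force: [-3.5, -1.6, 11.3]
width: 0.0323
gripper_force: 12.0
```

jog_arm([
  [0,0,0.05],
  [0,0,0],
], roll=[0,0])

```text
time: 21.15
tcp_pos: [0.4386, 0.0338, 0.2284]
tcp_rot: [0.622, 0.783, 0.0, -0.001]
force: [-4.9, 0.3, 16.9]
width: 0.0325
gripper_force: 12.0
```

Touched down exactly where the bottom is due (z 0.2285). I'll relieve the push, then release and lift.

jog_arm([
  [0,0,-0.12],
  [0,0,0],
], roll=[0,0])

```text
time: 21.35
tcp_pos: [0.4389, 0.0341, 0.2288]
tcp_rot: [0.622, 0.783, 0.0, 0.0]
force: [0.5, 0.1, -0.2]
width: 0.0323
gripper_force: 12.0
```

jog_arm([
  [0,0,0],
  [0,0,0],
  [0,0,0],
  [0,0,0],
], roll=[0,0,0,0], hand=5.4)

```text
time: 21.75
tcp_pos: [0.4388, 0.0341, 0.2285]
tcp_rot: [0.622, 0.783, -0.0, 0.0]
force: [0.6, 0.1, 0.2]
width: 0.054
gripper_force: 0.0
```

jog_arm([
  [0,0,-1],
  [0,0,-2],
  [0,0,-4],
  [0,0,-4],
  [0,0,-4],
  [2,0,-3],
  [3,0,-1],
  [3,0,0],
  [0,0,0],
  [0,0,0],
], roll=[0,0,0,0,0,0,0,0,0,0])

```text
time: 22.75
tcp_pos: [0.4204, 0.112, 0.419]
tcp_rot: [0.622, 0.783, 0.0, 0.0]
force: [-0.7, 0.3, 0.5]
width: 0.0538
gripper_force: 0.0
```

```bash
python3 - <<'E'
from h import *
hinge=np.array([.4549,-.0792,0])
w=shot('wrist','w10.png');b=shot('side','d10.png');a=shot('scene','s10.png');s=observe();print(s['time'],s['tcp_pos'],s['force'],s['width'])
c=hinge-.112*EX+.0095*EY
for z in(.01,.065,.112):print(z,[np.round(proj(k,c+[0,0,z]),0).tolist() for k in(w,b,a)])
h=cv2.cvtColor(w['image'],cv2.COLOR_RGB2HSV); m=(((h[...,0]<6)|(h[...,0]>174))&(h[...,1]>170)&(h[...,2]>80)).astype(np.uint8)
n,l,st,ce=cv2.connectedComponentsWithStats(m)
for i in range(1,n):
    if st[i,4]>20: q=plane(w,*ce[i],.0785)-hinge;print(st[i],ce[i],q@EX,q@EY)
x=np.hstack([w['image'][100:400,130:430],b['image'][130:330,200:420].repeat(1,0)[:, :, :].copy() if 0 else cv2.resize(b['image'][150:330,240:420],(300,300)),cv2.resize(a['image'][130:280,240:390],(300,300))])
cv2.imwrite('pics/c10.png',cv2.resize(x,(798,266))[:,:,::-1])
E
```

```text
22.9 [0.42084975 0.11094017 0.41860469] [ 0.93129073 -0.16540053 -0.79300911] 0.05368907792435437
0.01 [[278.0, 244.0], [324.0, 282.0], [326.0, 239.0]]
0.065 [[278.0, 262.0], [326.0, 263.0], [326.0, 218.0]]
0.112 [[278.0, 282.0], [327.0, 245.0], [327.0, 201.0]]
[124 106   7 104 282] [127.0035461  163.66666667] -0.22591283611480262 -0.14348949229367947
[336 315   5  10  24] [337.83333333 320.41666667] -0.044226160741523 0.07940615501084627
```

```bash
python3 - <<'E'
from h import *
a=cv2.imread('pics/s10.png');o=cv2.imread('pics/s6.png');s9=cv2.imread('pics/s9.png')
L=np.s_[150:215,352:396]
print('lid diff s10-s9',np.abs(a[L].astype(int)-s9[L]).mean(),np.abs(a[L].astype(int)-cv2.imread('pics/s4.png')[L]).mean())
g=a.max(2)
for r in range(196,222,2):print(r,g[r,314:340].tolist())
E
```

```text
lid diff s10-s9 0.737995337995338 18.86853146853147
196 [95, 95, 94, 94, 94, 94, 94, 94, 94, 94, 94, 94, 94, 95, 94, 94, 93, 94, 94, 93, 94, 93, 92, 95, 95, 94]
198 [95, 94, 94, 94, 94, 93, 93, 94, 94, 93, 93, 93, 94, 93, 123, 187, 137, 90, 94, 93, 94, 93, 95, 94, 95, 94]
200 [94, 95, 93, 94, 93, 93, 94, 93, 94, 94, 93, 94, 93, 191, 217, 176, 121, 109, 110, 110, 111, 125, 156, 195, 204, 211]
202 [95, 94, 94, 94, 93, 94, 93, 94, 93, 94, 94, 163, 108, 40, 39, 51, 72, 76, 77, 77, 77, 77, 82, 87, 95, 97]
204 [95, 95, 94, 94, 93, 94, 94, 93, 94, 149, 153, 88, 23, 26, 25, 24, 44, 69, 77, 76, 76, 77, 77, 77, 77, 76]
206 [94, 94, 95, 93, 93, 94, 94, 97, 176, 211, 150, 62, 22, 21, 22, 21, 57, 72, 76, 76, 76, 76, 76, 77, 77, 77]
208 [94, 94, 95, 95, 95, 94, 204, 219, 185, 124, 77, 39, 21, 19, 22, 21, 58, 74, 77, 76, 76, 77, 77, 77, 77, 77]
210 [203, 203, 203, 203, 199, 203, 197, 151, 96, 61, 43, 27, 21, 18, 19, 23, 83, 84, 80, 76, 76, 77, 76, 77, 78, 78]
212 [204, 205, 178, 189, 220, 162, 102, 89, 60, 34, 73, 89, 107, 98, 110, 108, 83, 53, 57, 71, 76, 75, 76, 78, 76, 76]
214 [99, 195, 217, 171, 120, 84, 84, 88, 58, 27, 31, 31, 31, 35, 33, 34, 34, 31, 38, 41, 41, 31, 38, 34, 28, 37]
216 [211, 195, 143, 86, 70, 84, 89, 64, 48, 38, 31, 30, 32, 30, 32, 29, 33, 38, 97, 71, 41, 41, 42, 40, 40, 41]
218 [159, 97, 88, 89, 88, 88, 61, 123, 143, 105, 71, 60, 51, 51, 49, 57, 123, 138, 133, 119, 74, 42, 43, 41, 41, 41]
220 [80, 84, 89, 89, 89, 90, 64, 75, 69, 72, 86, 91, 101, 107, 110, 105, 101, 94, 79, 71, 52, 42, 41, 40, 41, 41]
```

The lid hasn't moved in 5 s. The bottle's tip is at (327.5,202), against an expected (327,201), so it is seated and upright.

```bash
python3 -c "
from plant import job
print(job.hand_in())"
```

```text
the job is handed in; nothing more can be done
None
```

I handed the job in at about 23 s of the 69 s allowed. The lid is open and stands on its locked stay, the dropper bottle sits upright at the bottom of the well, and I left the tube and pot alone; the hand-in gave no verdict.

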